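# Wedge the cupboard door shut

### The job

The small cupboard's door hangs ajar on loose lift-off hinges. Shut it and jam it with the dark wooden wedge: take the wedge and nudge it along the bench, thin end first, from the front under the free half of the door (the half away from the hinges) until the shut door has clearly risen a few millimetres on its hinges and rests on the wedge. Then let go, leaving the wedge there, and leave the other things on the bench where they are.

Things in the scene. Friction and masses are not known exactly. Their poses are not given: they have to be found in the camera images.
- wedge: Loose dark-wood wedge, 170 mm long, 40 mm wide, about 0.14 kg, lying flat on the bench. Origin: centre of its flat underside; x runs towards the thin end, z up. 6 mm thick at the thin end, 40 mm at the thick end; the top is one even slope (0.2 mm per mm). Grip it across its width near the thick end, with the tool tilted back away from the thin end: the roof hangs over the place where it ends up.
- wedge_tip (a point): Point on the wedge's underside in the middle of the thin end, 85 mm from the wedge's origin along its x. Same axes as the wedge. Between where the wedge lies and the cupboard, long boards (not listed, fixed) are stacked up to 80 mm high: carry the wedge over them, and lower it only near the cupboard.
- cupboard: Small outdoor cupboard, light wood, green sloping rain roof, fixed on the bench. Origin: centre of its foot, on the bench top; x runs from its front to its back (the robot sees its front), y towards the door's free edge, z up. Side walls 15 mm thick at y = -97.5 and 97.5 mm, x = -60 to 60 mm, stand on the bench; between them, below the 36 mm high floor, it is empty.
- roof_edge (a point): Lower front edge of the rain roof, at its middle: 170 mm in front of the cupboard's origin, 90 mm in front of the shut door, 179 mm above the bench. The front board reaches up to 201 mm; behind it the roof rises to about 237 mm at the back. It is 250 mm wide. Axes as the cupboard's.
- door (a joint): Door angle in rad: 0 shut (on its stop), positive as the free edge comes out to the front; starts 0.12 to 0.3, swings freely, stays where it is left. Panel 200 mm wide, 158 high, 18 thick, about 0.35 kg, lower edge 14 mm above the bench, brass knob near the free edge 109 mm up. Shut, its front face is at x = -78 mm, y = -100 to 100 mm in the cupboard's frame; the hinge axis is at x = -80.5, y = -100 mm.
- door_lift (a joint): Rise of the door on its loose hinges in m: 0 hanging, at most 0.006 (jams hard); it drops back when nothing is under it. A wedge pushed in from the front sweeps the door shut first, then lifts it, taking about 5 to 15 N. The rise passes 0.001 when the thin end is about 45 mm behind the shut door's front face, then grows 0.2 mm per mm.
- door_free_corner (a point): Lower front corner of the door at its free edge, on its front face, 200 mm from the hinge axis.
- bentwood_box: Round open wooden box, 164 mm across, 140 mm high; bystander. Origin under its centre.
- block_plane: Small metal plane, 155 mm long, 59 mm high; bystander. Origin under its centre.
- spool_1: Turned light-wood sleeve, 42 mm across, 70 mm high; bystander. Origin under its centre.

How it is judged:
At the end, for the whole second after the job is handed in: The door is shut (within 0.05 rad) and stands at least 1 mm up on its hinges; the wedge lies flat (within 0.1 rad) and still, pushed in from the front, its thin end at least 20 mm behind the door's front face and within the free half of the door, its middle still in front of the door (value of joint door below 0.05 rad and value of joint door_lift above 0.001 m and x of wedge_tip in the frame of cupboard above -0.06 m and x of wedge in the frame of cupboard below -0.07 m and y of wedge_tip in the frame of cupboard between 0 and 0.09 m and angle between wedge's own z axis and vertical below 0.1 rad and linear speed of wedge below 0.01 m/s and velocity of joint door below 0.05 rad/s); the robot touches nothing.
It fails at once if a bystander is moved by more than 30 mm (distance of any of bentwood_box, block_plane, spool_1 from where it was at the start of the episode above 0.03 m).
It also fails if it takes over 50 s, if anything falls off the work surface, if the arm or the gripper's body presses on something with over 40 N, if the wrist force passes 120 N, or if a joint passes its speed limit or range.

### The arm

A 6-joint arm with a two-finger parallel gripper is mounted at the origin on a cart in front of the work surface, level with it; the furniture and walls round the work are solid. World frame = base frame: x ahead of the robot, y to its left, z up, the work surface at z = 0. Lengths are in m, angles in rad, forces in N, time in s.
With the tool pointing down it reaches from about 0.225 to 0.875 m from the base axis. Payload 3.4 kg.
Tool frame: the origin (TCP) lies between the finger pads; the fingertips stand 11 mm ahead of it and the grasp point (between the pads) lies 8 mm behind it; z points along the fingers, y is the line along which they close (so a half turn about z gives the same grasp; the last joint's range is limited). The gripper opens to 85 mm and grips with 20 to 120 N. Pads are 22 mm wide; open, the fingers measure 114 mm over their backs; the gripper's body (76 mm by 85 mm) begins 54 mm behind the grasp point. The pads swing forward as they close: fully open they stand 13 mm farther back than shut.
Start: joints at [-1.377, 0.276, 1.505, -0, 1.361, -0.121], TCP at [0.178, -0.547, 0.242] pointing down, gripper open.
Joint ranges: [-2.89, 2.89], [-0.75, 2.08], [0.22, 2.7], [-1.18, 4.32], [0.11, 2.71], [-2.7, 2.7]. Speed limits (rad/s): [2.57, 2.57, 3.14, 3.14, 3.14, 3.14].

### API

Orientations are given as a unit quaternion [w, x, y, z].
In Python, from rig import sensors, eyes, manip gives the robot as it stands.
- The arm moves only by the tool drive_tool, never from a script. Its argument "deltas" is a list of rows, each an object with "linear": the shift along the world's x, y, z in mm, a list of three; "twist": the turn about the world's z in degrees; "claw": the opening, from 0 (shut) to 1 (fully open). In form: [{"linear": [tx, ty, tz], "twist": twist, "claw": claw}, ...]. A call has 1 to 12 rows; each row is the pose to reach, as a shift and turn from the pose commanded when the call began; what a row does not reach only later rows make up. A row lasts 1/12 s, in which the tool goes at most 41.7 mm and 7.16 degrees, less where a joint would pass 70% of its speed; a pose out of reach is approached as far as the arm can. A call with a gripper value outside its range is refused whole. The fingers move at their own pace and stop on an object; "squeeze" is the grip in N (left out, the last holds). Time passes only in rows, so rows that repeat a pose let the fingers close. It gives the time, the measured TCP pose, the force, the opening and the grip force at its end, in the units of the state.
- sensors.get_state(): the state, without advancing time (a new reading comes with each control period).
- eyes.get_image(name): name is "scene" or "top"; returns the picture (420x560x3 uint8, red, green, blue); there is no depth.
- eyes.camera_model(name): a dict with "intrinsics" (3x3 intrinsics, pixels), "R" (3x3) and "t" (3): a world point X has camera coordinates R X + t. Camera axes: x right, y down, z forward; pixel columns grow to the right and rows downward; lengths in m; the calibration is good to about 2 mm. A picture is of the moment at which its call begins. camera_model takes no time and is no camera call.
- manip.sign_off(): hands the job in; it is judged then, once.
The state is a dict: "clock": time; "qpos": joint angles; "qd": joint speeds; "effort": joint torques, N m; "position": TCP position; "ee_rot": TCP orientation; "contact_force": force on the tool from outside, world axes, zero at the start; "moment": the same for the moment, N m; "width": finger opening in m; "gripper_force": force on a finger pad.
Only numpy, scipy, OpenCV 4.12 (cv2) and the standard library are available. Lean on these libraries where they do the work, as an engineer would, in place of code of your own. Each camera call takes 0.05 s, during which the arm holds its last target. There are 200 camera calls.

## Working session

There is one attempt and no reset: what is moved stays moved. The work goes in short steps, Python scripts to look and compute and a tool call to move; the robot and the scene stay as the last step left them, time stands still between calls to the robot, and variables do not carry over. Pictures are saved under pics/ and viewed, at most 10 in all, crops included, and the job is handed in when it is done.

Besides the shell and the picture viewer there is one more tool, called after ">>>" as name(argument=value, ...) on one line, values as JSON. drive_tool: Moves the arm, as the interface text tells. Its arguments: {"type":"object","properties":{"deltas":{"type":"array","items":{"type":"object","properties":{"linear":{"type":"array","items":{"type":"number"}},"twist":{"type":"number"},"claw":{"type":"number"}}}},"squeeze":{"type":"number"}},"required":["deltas"]}

```bash
mkdir -p pics; python3 - <<'E'
from rig import sensors, eyes
import cv2,numpy as np
for n in("scene","top"):
    cv2.imwrite(f"pics/{n}0.png",eyes.get_image(n)[:,:,::-1])
    m=eyes.camera_model(n);R=np.array(m["R"]);print(n,np.round(m["intrinsics"],1).tolist(),np.round(R,3).tolist(),(-R.T@np.array(m["t"])).round(3))
s=sensors.get_state();print(s)
E
```

```text
scene [[532.6, 0.0, 285.6], [0.0, 532.6, 202.1], [0.0, 0.0, 1.0]] [[0.965, 0.263, -0.019], [0.185, -0.728, -0.66], [-0.187, 0.633, -0.751]] [ 0.889 -1.254  1.291]
top [[410.9, 0.0, 276.8], [0.0, 410.9, 208.6], [0.0, 0.0, 1.0]] [[0.352, -0.936, 0.012], [-0.848, -0.324, -0.42], [0.397, 0.138, -0.907]] [ 0.214 -0.408  0.982]
{'clock': 0.1, 'qpos': array([-1.37698965e+00,  2.76528873e-01,  1.50599615e+00,  2.96444067e-05,
        1.36069937e+00, -1.20986079e-01]), 'qd': array([ 0.00095248, -0.00043562, -0.00213126, -0.00018171,  0.00122406,
        0.00052314]), 'effort': array([ 1.23424910e-03, -4.17700660e+01, -2.46404332e+01, -2.23580473e-04,
        5.80844018e-03,  1.93285729e-05]), 'position': array([ 0.17795695, -0.5463    ,  0.24153198]), 'ee_rot': array([-8.15856712e-04,  9.87638899e-01,  1.56744185e-01, -1.52153610e-05]), 'contact_force': array([-0.65725578,  0.32773765, -0.16026681]), 'moment': array([0.00891629, 0.04415522, 0.01312309]), 'gripper_force': 0.0, 'width': 0.08565373776166509}
```

View pics/scene0.png

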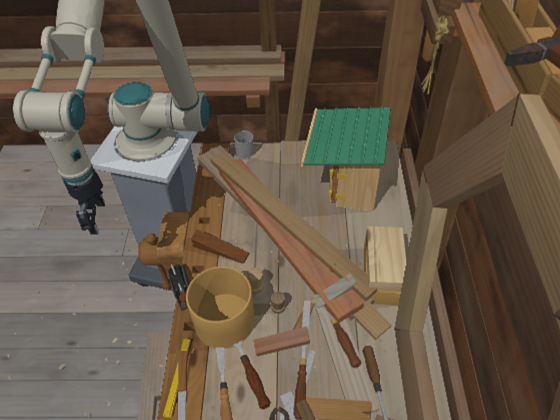

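View pics/top0.png

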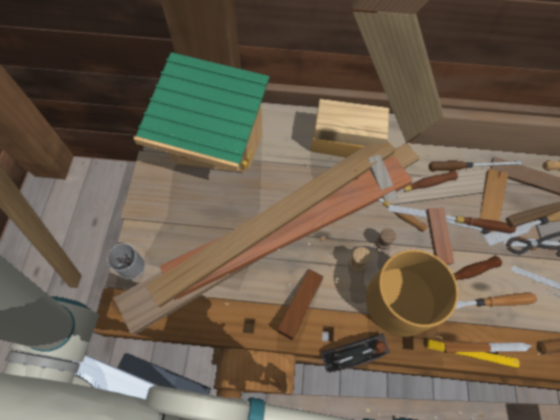

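The scene view has the wedge at about (220,247), the cupboard with its green roof at about (347,137), and boards running diagonally between them. The top view has the wedge at about (300,303) and the roof at about (205,110). I'll enlarge the relevant regions.

```bash
python3 - <<'E'
import cv2,numpy as np
a=cv2.imread("pics/scene0.png");b=cv2.imread("pics/top0.png")
def c(i,x,y,w,h,W=400,H=300): return cv2.resize(i[y:y+h,x:x+w],(W,H),interpolation=cv2.INTER_CUBIC)
g=np.vstack([np.hstack([c(a,180,215,80,60),c(a,290,95,120,120*3//4+0)]) ,np.hstack([c(b,250,260,100,75+5)[:,:],c(b,125,45,160,120)])])
cv2.imwrite("pics/crop0.png",g)
E
```

```text
(no output)
```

View pics/crop0.png

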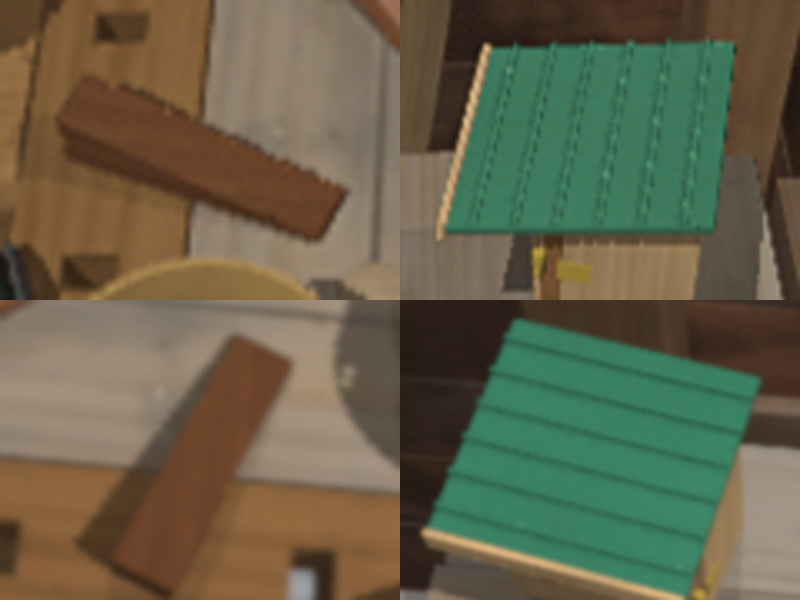

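The crop shows the wedge's thick end nearest the robot and its thin end pointing away, towards the cupboard side. The roof's front board is the pale strip. The door hinges are on the -y side, so the free edge is at +y. Next I'll triangulate the matching corners.

```bash
cat > h.py <<'E'
import numpy as np,cv2
from rig import sensors, eyes
def P(n):
    m=eyes.camera_model(n);return np.array(m["intrinsics"])@np.c_[np.array(m["R"]),np.array(m["t"])]
def tri(s,t):
    X=cv2.triangulatePoints(P("scene"),P("top"),np.array(s,float).T,np.array(t,float).T);return (X[:3]/X[3]).T
def ray(n,px,z):
    M=P(n);H=np.c_[M[:,0],M[:,1],M[:,2]*z+M[:,3]]
    q=np.linalg.solve(H,np.c_[np.array(px,float),np.ones(len(px))].T);return (q[:2]/q[2]).T
E
python3 - <<'E'
from h import *
np.set_printoptions(precision=4,suppress=True)
S=[(249.4,253),(243.6,263),(197.6,230),(192,239.4)];T=[(309.5,269.3),(323,276),(278.75,329.3),(292,338)]
X=tri(S,T);print(X)
for z,i in((.006,[0,1]),(.04,[2,3])): print(ray("scene",[S[k] for k in i],z),ray("top",[T[k] for k in i],z))
RS=[(317.6,109.4),(303.8,164.6),(366+145-290-0,0)][:2];RT=[(137,137),(241,161.8)]
RS+=[(290+.3*335,95+.3*43),(290+.3*315,95+.3*232)];RT+=[(125+115/2.5,45+20/2.5),(125+360/2.5,45+80/2.5)]
Y=tri(RS,RT);print(Y,np.linalg.norm(Y[0]-Y[1]))
E
```

```text
[[ 0.5171 -0.3921  0.0062]
 [ 0.512  -0.4293  0.0053]
 [ 0.351  -0.3733  0.0412]
 [ 0.3451 -0.4068  0.0353]]
[[ 0.5176 -0.3914]
 [ 0.5121 -0.4299]] [[ 0.5162 -0.393 ]
 [ 0.5119 -0.4292]]
[[ 0.3506 -0.3722]
 [ 0.3476 -0.4095]] [[ 0.3508 -0.3736]
 [ 0.3437 -0.4075]]
[[ 0.6123  0.0719  0.2   ]
 [ 0.6315 -0.1787  0.1999]
 [ 0.8393  0.0915  0.2349]
 [ 0.8575 -0.1564  0.2307]] 0.25134365535089775
```

Heights (6 mm, 40 mm, 200 mm) and the roof width (251 mm) all match the text. Next I'll check clearance between the boards and the place in front of the door. The moves can't tilt the tool, so the plan is to place the wedge, then push its thick end with the back of an opened finger so the gripper body stays in front of the roof.

```bash
cat >> h.py <<'E'
a=np.radians(4.8);ex=np.array([np.cos(a),np.sin(a)]);ey=np.array([-np.sin(a),np.cos(a)])
O=np.array([0.6219,-0.0534])+0.167*ex
def cup(x,y): return O+x*ex+y*ey
def proj(n,X):
    X=np.atleast_2d(X);p=P(n)@np.c_[X,np.ones(len(X))].T;return (p[:2]/p[2]).T
E
python3 - <<'E'
from h import *
print(O)
im={n:cv2.imread(f"pics/{n}0.png") for n in("top","scene")}
def box(x0,x1,y0,y1,z,c):
    X=[[*cup(x,y),z] for x,y in((x0,y0),(x1,y0),(x1,y1),(x0,y1))]
    for n in im: cv2.polylines(im[n],[np.int32(proj(n,X)*16).reshape(-1,1,2)],True,c,1,cv2.LINE_AA,4)
box(-.248,-.078,.03,.07,0,(255,0,0))    # wedge, tip at door face
box(-.305,-.248,.039,.061,.015,(0,0,255)) # pushing fingers
box(-.17,-.17,-.125,.125,.179,(0,255,255)); box(-.078,-.078,-.1,.1,.014,(255,0,255))
t=cv2.resize(im["top"][40:310,100:430],None,fx=1.5,fy=1.5,interpolation=2);s=cv2.resize(im["scene"][90:330,200:400],None,fx=1.5,fy=1.5,interpolation=2)
h=max(t.shape[0],s.shape[0]);f=lambda i:cv2.copyMakeBorder(i,0,h-i.shape[0],0,0,0)
g=np.hstack([f(t),f(s)]);print(g.shape);cv2.imwrite("pics/plan.png",g)
E
```

```text
[ 0.78831431 -0.0394258 ]
(405, 795, 3)
```

View pics/plan.png

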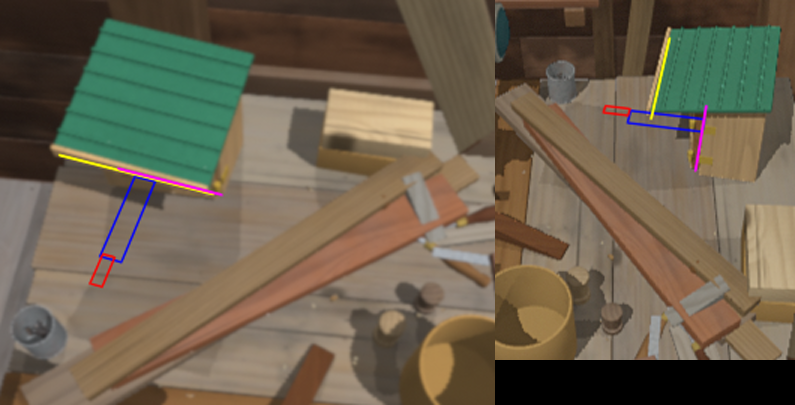

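The overlay agrees with both pictures: the roof edge line sits on the front board and the door line at its foot. The approach strip, top-view crop about (85..155, 178..290), clears the boards. Moving above the wedge.

>>> drive_tool(deltas=[{"linear": [30,23,-10],"twist": -4,"claw": 0.8},{"linear": [65,51,-30],"twist": -9,"claw": 0.8},{"linear": [98,77,-50],"twist": -14,"claw": 0.8},{"linear": [130,102,-70],"twist": -19,"claw": 0.8},{"linear": [160,126,-90],"twist": -23,"claw": 0.8},{"linear": [185,145,-110],"twist": -25,"claw": 0.8},{"linear": [195,153,-130],"twist": -25,"claw": 0.8},{"linear": [195,153,-140],"twist": -25,"claw": 0.8},{"linear": [195,153,-140],"twist": -25,"claw": 0.8}])

```text
clock: 0.85
position: [0.3723, -0.3909, 0.0993]
ee_rot: [-0.003, 0.998, -0.059, -0.002]
contact_force: [0.0, 0.6, 0.5]
width: 0.0681
gripper_force: 0.0
```

```bash
python3 - <<'E'
from h import *
s=sensors.get_state();print(s["clock"],s["position"],s["ee_rot"],s["width"],s["qpos"].round(2))
t=eyes.get_image("top")[:,:,::-1];c=eyes.get_image("scene")[:,:,::-1]
g=np.hstack([cv2.resize(t[230:370,220:360],(400,400)),cv2.resize(c[150:290,150:290],(400,400))]);cv2.imwrite("pics/pre.png",g)
E
```

```text
0.85 [ 0.37232906 -0.3909466   0.0993074 ] [-0.00253723  0.99823992 -0.05920284 -0.00237468] 0.06813268805691704 [-0.94  0.35  1.79 -0.    1.01  0.75]
```

View pics/pre.png

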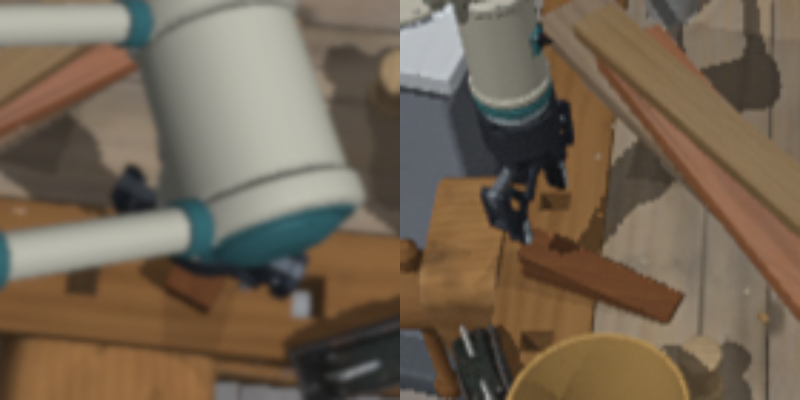

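The open fingers straddle the wedge near its thick end, at about (520,230) in the right-hand half. Descending and gripping.

>>> drive_tool(deltas=[{"linear": [0,0,-30],"twist": 0,"claw": 0.8},{"linear": [0,0,-60],"twist": 0,"claw": 0.8},{"linear": [0,0,-78],"twist": 0,"claw": 0.8},{"linear": [0,0,-84],"twist": 0,"claw": 0.8},{"linear": [0,0,-84],"twist": 0,"claw": 0.8},{"linear": [0,0,-84],"twist": 0,"claw": 0.3},{"linear": [0,0,-84],"twist": 0,"claw": 0.3},{"linear": [0,0,-84],"twist": 0,"claw": 0.3},{"linear": [0,0,-84],"twist": 0,"claw": 0.3},{"linear": [0,0,-84],"twist": 0,"claw": 0.3}], squeeze=60)

```text
clock: 1.78
position: [0.3739, -0.3954, 0.0204]
ee_rot: [0.002, 0.998, -0.061, 0.001]
contact_force: [-0.8, -1.4, 7.1]
width: 0.0389
gripper_force: 61.7
```

The wedge is held at 39 mm opening, close to its 40 mm width. Lifting, carrying it over the boards, then checking the pose before lowering.

>>> drive_tool(deltas=[{"linear": [0,0,30],"twist": 0,"claw": 0.3},{"linear": [0,0,65],"twist": 0,"claw": 0.3},{"linear": [0,0,100],"twist": 0,"claw": 0.3},{"linear": [0,20,130],"twist": 0,"claw": 0.3},{"linear": [10,50,140],"twist": 2,"claw": 0.3},{"linear": [20,85,140],"twist": 4,"claw": 0.3},{"linear": [32,120,140],"twist": 6,"claw": 0.3},{"linear": [44,155,140],"twist": 8,"claw": 0.3},{"linear": [56,190,140],"twist": 10,"claw": 0.3},{"linear": [68,225,140],"twist": 11.8,"claw": 0.3},{"linear": [80,260,140],"twist": 11.8,"claw": 0.3},{"linear": [90,290,140],"twist": 11.8,"claw": 0.3}])

```text
clock: 2.78
position: [0.4632, -0.1014, 0.159]
ee_rot: [0.0, 0.999, 0.043, 0.001]
contact_force: [0.4, 0.2, -1.1]
width: 0.0391
gripper_force: 60.8
```

>>> drive_tool(deltas=[{"linear": [10,30,0],"twist": 0,"claw": 0.3},{"linear": [20,60,0],"twist": 0,"claw": 0.3},{"linear": [28,80,0],"twist": 0,"claw": 0.3},{"linear": [28,89,0],"twist": 0,"claw": 0.3},{"linear": [28,89,-30],"twist": 0,"claw": 0.3},{"linear": [28,89,-60],"twist": 0,"claw": 0.3},{"linear": [28,89,-80],"twist": 0,"claw": 0.3},{"linear": [28,89,-90],"twist": 0,"claw": 0.3},{"linear": [28,89,-90],"twist": 0,"claw": 0.3}])

```text
clock: 3.53
position: [0.4886, -0.0149, 0.0663]
ee_rot: [-0.0, 0.999, 0.042, -0.003]
contact_force: [-0.4, -0.8, -1.0]
width: 0.0391
gripper_force: 60.9
```

```bash
python3 - <<'E'
from h import *
s=sensors.get_state();print(s["clock"],s["position"],s["ee_rot"],s["width"],s["qpos"].round(2),s["contact_force"])
t=eyes.get_image("top")[:,:,::-1];c=eyes.get_image("scene")[:,:,::-1]
g=np.hstack([cv2.resize(t[100:310,90:300],(400,400)),cv2.resize(c[70:230,210:370],(400,400))]);cv2.imwrite("pics/low.png",g)
cv2.imwrite("pics/low_t.png",t);cv2.imwrite("pics/low_s.png",c)
E
```

```text
3.5333 [ 0.4885761  -0.01487036  0.06631674] [-3.31150622e-04  9.99107534e-01  4.21457986e-02 -2.78535692e-03] 0.03913740791357354 [-0.17  0.32  1.94 -0.    0.89  1.31] [-0.4010849  -0.80814937 -1.02855386]
```

View pics/low.png

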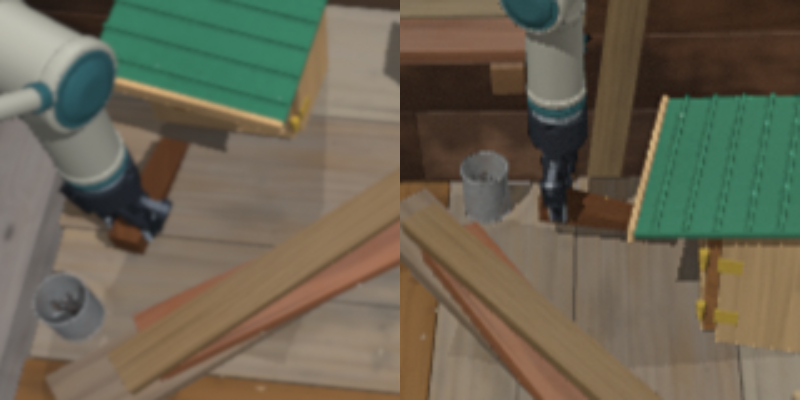

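The wedge is level and points squarely at the door's free half, with its tip just under the roof edge and clear of the boards. Lowering it and sliding it to the door.

>>> drive_tool(deltas=[{"linear": [0,0,-25],"twist": 0,"claw": 0.3},{"linear": [0,0,-40],"twist": 0,"claw": 0.3},{"linear": [0,0,-48],"twist": 0,"claw": 0.3},{"linear": [0,0,-49],"twist": 0,"claw": 0.3},{"linear": [10,1,-49],"twist": 0,"claw": 0.3},{"linear": [20,2,-49],"twist": 0,"claw": 0.3},{"linear": [30,2.5,-49],"twist": 0,"claw": 0.3},{"linear": [40,3.5,-49],"twist": 0,"claw": 0.3},{"linear": [50,4,-49],"twist": 0,"claw": 0.3},{"linear": [60,5,-49],"twist": 0,"claw": 0.3},{"linear": [65,5.5,-49],"twist": 0,"claw": 0.3},{"linear": [65,5.5,-49],"twist": 0,"claw": 0.3}])

```text
clock: 4.63
position: [0.5586, -0.0092, 0.0199]
ee_rot: [0.0, 0.999, 0.042, 0.001]
contact_force: [2.1, 0.9, 4.2]
width: 0.0391
gripper_force: 62.2
```

>>> drive_tool(deltas=[{"linear": [0,0,0],"twist": 0,"claw": 0.7},{"linear": [0,0,0],"twist": 0,"claw": 0.7},{"linear": [0,0,0],"twist": 0,"claw": 0.7},{"linear": [-5,0,15],"twist": 0,"claw": 0.7},{"linear": [-12,0,40],"twist": 0,"claw": 0.7},{"linear": [-25,-2,70],"twist": 0,"claw": 0.7},{"linear": [-40,-3,90],"twist": 0,"claw": 0.7},{"linear": [-60,-5,90],"twist": 0,"claw": 0.7},{"linear": [-80,-7,90],"twist": 0,"claw": 0.7},{"linear": [-80,-7,90],"twist": 0,"claw": 0.7}])

```text
clock: 5.47
position: [0.4709, -0.0159, 0.1092]
ee_rot: [-0.0, 0.999, 0.042, -0.003]
contact_force: [-0.5, 0.3, -0.2]
width: 0.0597
gripper_force: 0.0
```

```bash
python3 - <<'E'
from h import *
np.set_printoptions(precision=3,suppress=True)
C=lambda p:np.c_[(p-O)@ex,(p-O)@ey]
print("bucket base",C(ray("scene",[(245,158)],0)),"boards z.08",C(ray("scene",[(222,148),(314,230)],.08)),"z0",C(ray("scene",[(222,148),(314,230)],0)))
s=sensors.get_state();print(s["clock"],s["position"],s["width"])
t=eyes.get_image("top")[:,:,::-1];c=eyes.get_image("scene")[:,:,::-1]
cv2.imwrite("pics/rel.png",np.hstack([cv2.resize(t[100:310,90:300],(400,400)),cv2.resize(c[70:230,210:370],(400,400))]))
E
```

```text
bucket base [[-0.408  0.071]] boards z.08 [[-0.469  0.025]
 [-0.116 -0.268]] z0 [[-0.5    0.107]
 [-0.124 -0.206]]
5.4667 [ 0.471 -0.016  0.109] 0.05965479572821383
```

View pics/rel.png

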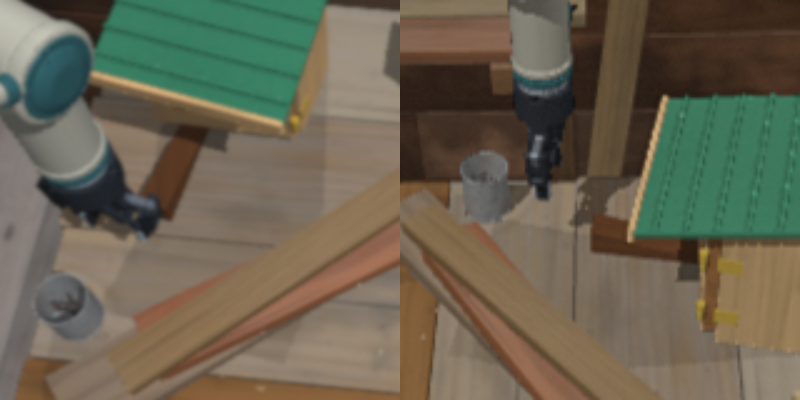

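The wedge lies released with its tip at the door's foot. In the right-hand half its thick end is at about (595,230). The gripper is clear behind it. Turning 90° and lowering so the finger's back faces the thick end.

>>> drive_tool(deltas=[{"linear": [0,0,0],"twist": 7,"claw": 0.7},{"linear": [0,0,0],"twist": 14,"claw": 0.7},{"linear": [0,0,0],"twist": 21,"claw": 0.7},{"linear": [0,0,0],"twist": 28,"claw": 0.7},{"linear": [0,0,0],"twist": 35,"claw": 0.7},{"linear": [0,0,0],"twist": 42,"claw": 0.7},{"linear": [0,0,0],"twist": 49,"claw": 0.7},{"linear": [0,0,0],"twist": 56,"claw": 0.7},{"linear": [0,0,0],"twist": 63,"claw": 0.7},{"linear": [0,0,0],"twist": 70,"claw": 0.7},{"linear": [0,0,0],"twist": 77,"claw": 0.7},{"linear": [0,0,0],"twist": 84,"claw": 0.7}])

```text
clock: 6.57
position: [0.4773, -0.0164, 0.109]
ee_rot: [0.0, 0.712, 0.702, 0.0]
contact_force: [-0.3, -0.5, -0.7]
width: 0.0598
gripper_force: 0.0
```

>>> drive_tool(deltas=[{"linear": [0,0,0],"twist": 6,"claw": 0.7},{"linear": [0,0,-20],"twist": 6,"claw": 0.7},{"linear": [0,0,-45],"twist": 6,"claw": 0.7},{"linear": [0,0,-70],"twist": 6,"claw": 0.7},{"linear": [0,0,-85],"twist": 6,"claw": 0.7},{"linear": [0,0,-88],"twist": 6,"claw": 0.7},{"linear": [0,0,-88],"twist": 6,"claw": 0.7}])

```text
clock: 7.15
position: [0.4761, -0.0162, 0.0202]
ee_rot: [-0.001, 0.677, 0.736, -0.001]
contact_force: [0.6, -0.1, 0.2]
width: 0.0595
gripper_force: 0.0
```

```bash
python3 - <<'E'
from h import *
s=sensors.get_state();print(s["clock"],s["position"],s["ee_rot"],s["width"],s["contact_force"]);d=s["position"][:2]-O;print(d@ex,d@ey)
t=eyes.get_image("top")[:,:,::-1];c=eyes.get_image("scene")[:,:,::-1]
cv2.imwrite("pics/push0.png",np.hstack([cv2.resize(t[130:250,120:240],(400,400),interpolation=2),cv2.resize(c[110:200,240:330],(400,400),interpolation=2)]))
E
```

```text
7.15 [ 0.4761331  -0.01621087  0.02015301] [-9.09154141e-04  6.76634086e-01  7.36318678e-01 -5.40790354e-04] 0.0595270064990804 [ 0.62952889 -0.06406948  0.17815951]
-0.30914376493611945 0.04925616192192181
```

View pics/push0.png

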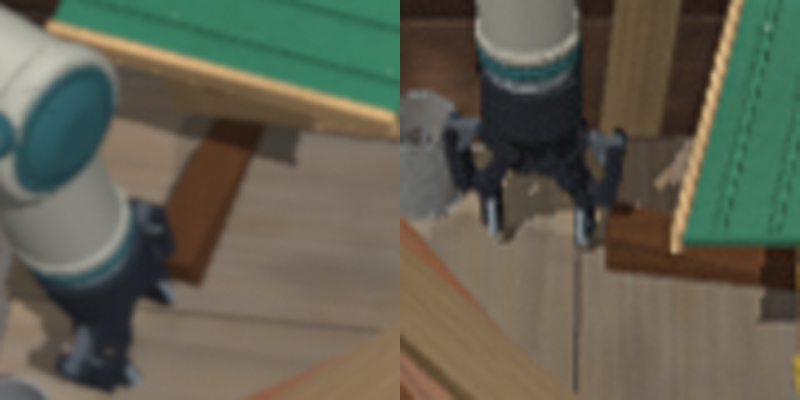

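The front finger's back is square behind the thick end: in the right-hand half, the finger is at about (590,225) and the wedge end at about (607,240). The bucket is clear. Pushing along the cupboard's x axis.

>>> drive_tool(deltas=[{"linear": [4,0.3,0],"twist": 0,"claw": 0.7},{"linear": [8,0.7,0],"twist": 0,"claw": 0.7},{"linear": [12,1,0],"twist": 0,"claw": 0.7},{"linear": [16,1.3,0],"twist": 0,"claw": 0.7},{"linear": [20,1.7,0],"twist": 0,"claw": 0.7},{"linear": [24,2,0],"twist": 0,"claw": 0.7},{"linear": [28,2.3,0],"twist": 0,"claw": 0.7},{"linear": [32,2.7,0],"twist": 0,"claw": 0.7},{"linear": [36,3,0],"twist": 0,"claw": 0.7},{"linear": [40,3.3,0],"twist": 0,"claw": 0.7},{"linear": [44,3.7,0],"twist": 0,"claw": 0.7},{"linear": [48,4,0],"twist": 0,"claw": 0.7}])

```text
clock: 8.25
position: [0.5243, -0.0122, 0.0212]
ee_rot: [-0.0, 0.677, 0.736, -0.0]
contact_force: [-1.7, -0.7, 0.8]
width: 0.06
gripper_force: 0.9
```

>>> drive_tool(deltas=[{"linear": [2,0.2,0],"twist": 0,"claw": 0.7},{"linear": [4,0.3,0],"twist": 0,"claw": 0.7},{"linear": [6,0.5,0],"twist": 0,"claw": 0.7},{"linear": [8,0.7,0],"twist": 0,"claw": 0.7},{"linear": [10,0.8,0],"twist": 0,"claw": 0.7},{"linear": [10,0.8,0],"twist": 0,"claw": 0.7}])

```text
clock: 8.75
position: [0.5303, -0.0112, 0.0211]
ee_rot: [-0.003, 0.676, 0.736, -0.002]
contact_force: [-8.1, -1.4, 6.6]
width: 0.0596
gripper_force: 4.4
```

```bash
python3 - <<'E'
from h import *
s=sensors.get_state();print(s["clock"],s["position"],s["ee_rot"],s["width"],s["contact_force"]);d=s["position"][:2]-O;print(d@ex,d@ey)
t=eyes.get_image("top")[:,:,::-1];c=eyes.get_image("scene")[:,:,::-1]
cv2.imwrite("pics/push1.png",np.hstack([cv2.resize(t[130:250,120:240],(400,400),interpolation=2),cv2.resize(c[110:200,240:330],(400,400),interpolation=2)]))
E
```

```text
8.75 [ 0.5302832  -0.01122125  0.02105313] [-0.00297796  0.67645135  0.73647734 -0.00241587] 0.05964759552048318 [-8.07105035 -1.37825866  6.55041684]
-0.2547660635951279 0.04969712099396804
```

View pics/push1.png

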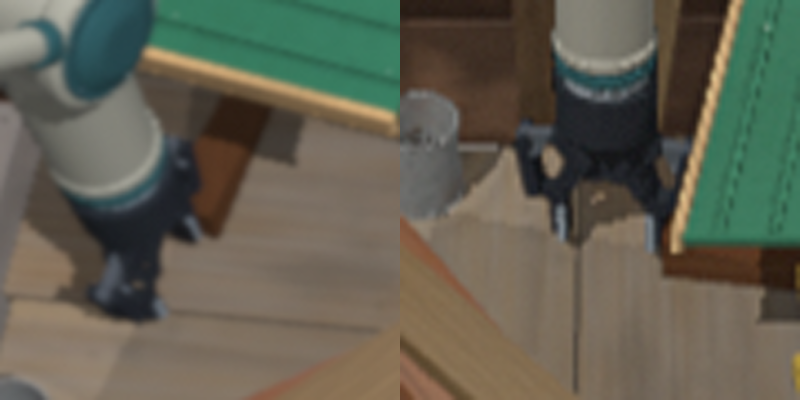

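The wedge is moving straight, with its thick end now at about (662,260) in the right-hand half. The 8 N reaction matches the start of the lift. About 22 mm more to go.

>>> drive_tool(deltas=[{"linear": [2,0.2,0],"twist": 0,"claw": 0.7},{"linear": [4,0.3,0],"twist": 0,"claw": 0.7},{"linear": [6,0.5,0],"twist": 0,"claw": 0.7},{"linear": [8,0.7,0],"twist": 0,"claw": 0.7},{"linear": [10,0.8,0],"twist": 0,"claw": 0.7},{"linear": [12,1,0],"twist": 0,"claw": 0.7},{"linear": [12,1,0],"twist": 0,"claw": 0.7},{"linear": [12,1,0],"twist": 0,"claw": 0.7}])

```text
clock: 9.52
position: [0.5424, -0.0102, 0.021]
ee_rot: [-0.003, 0.676, 0.736, -0.002]
contact_force: [-7.9, -0.2, 5.2]
width: 0.0595
gripper_force: 4.2
```

```bash
python3 - <<'E'
from h import *
s=sensors.get_state();print(s["clock"],s["position"],s["contact_force"]);d=s["position"][:2]-O;print(d@ex,d@ey)
p=ray("scene",[(298.95,171.9)],0)-O;print("thick near corner before:",p@ex,p@ey)
E
```

```text
9.5167 [ 0.54236875 -0.01016489  0.02098006] [-7.87225776 -0.17637266  5.22102947]
-0.24263450282820248 0.04973847739219887
thick near corner before: [-0.21074873] [0.034194]
```

>>> drive_tool(deltas=[{"linear": [2,0.2,0],"twist": 0,"claw": 0.7},{"linear": [4,0.3,0],"twist": 0,"claw": 0.7},{"linear": [6,0.5,0],"twist": 0,"claw": 0.7},{"linear": [8,0.7,0],"twist": 0,"claw": 0.7},{"linear": [10,0.8,0],"twist": 0,"claw": 0.7},{"linear": [10,0.8,0],"twist": 0,"claw": 0.7}])

```text
clock: 10.02
position: [0.5524, -0.0094, 0.021]
ee_rot: [-0.003, 0.676, 0.736, -0.002]
contact_force: [-8.9, -0.3, 6.1]
width: 0.0596
gripper_force: 4.2
```

Steady 9 N and not jammed, so about 4 mm of rise. Backing straight off, then up, and checking.

>>> drive_tool(deltas=[{"linear": [-8,-0.7,0],"twist": 0,"claw": 0.7},{"linear": [-20,-1.7,0],"twist": 0,"claw": 0.7},{"linear": [-35,-3,0],"twist": 0,"claw": 0.7},{"linear": [-55,-5,20],"twist": 0,"claw": 0.7},{"linear": [-70,-6,50],"twist": 0,"claw": 0.7},{"linear": [-80,-7,90],"twist": 0,"claw": 0.7},{"linear": [-100,-7,130],"twist": 0,"claw": 0.7},{"linear": [-130,-7,150],"twist": 0,"claw": 0.7},{"linear": [-160,-7,160],"twist": 0,"claw": 0.7},{"linear": [-160,-7,160],"twist": 0,"claw": 0.7},{"linear": [-160,-7,160],"twist": 0,"claw": 0.7}])

```text
clock: 10.93
position: [0.3959, -0.0167, 0.1824]
ee_rot: [0.002, 0.677, 0.736, 0.001]
contact_force: [0.3, 0.1, 0.2]
width: 0.0602
gripper_force: 0.0
```

```bash
python3 - <<'E'
from h import *
s=sensors.get_state();print(s["clock"],s["position"],s["contact_force"])
t=eyes.get_image("top")[:,:,::-1];c=eyes.get_image("scene")[:,:,::-1];c0=cv2.imread("pics/scene0.png")
f=lambda i:cv2.resize(i[110:215,290:360],(267,400),interpolation=2)
cv2.imwrite("pics/end.png",np.hstack([cv2.resize(t[130:235,120:190],(266,400),interpolation=2),f(c),f(c0)]))
E
```

```text
10.9333 [ 0.39589651 -0.01671672  0.18244787] [0.28676458 0.07237082 0.21902649]
```

View pics/end.png

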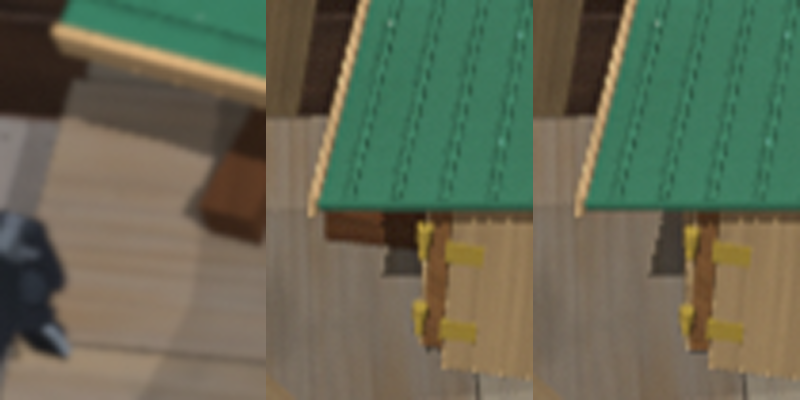

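After the push, the wedge lies flat with its thick end at about (328,225) in the middle panel. That puts its tip about 59 mm behind the door face, for an estimated rise of 3–4 mm. The door looks flush, the gripper touches nothing, and I'm handing in.

```bash
python3 -c "
from rig import manip
print(manip.sign_off())"
```

```text
the job is handed in; nothing more can be done
None
```

I handed the job in at about 11 s: the door looks shut on the wedge, risen an estimated 3–4 mm (worked out from the wedge's position, no verdict returned), with the gripper clear and no contact with the bystanders.

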